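Crack open the drying chamber

TASK

Turn the red clamp knob on the front of the white drying chamber clockwise past its click until its tongue is clear of the lid. Then pull the stuck lid free of its seal by its blue bar and hold it ajar, about 3 cm open at the front edge, without letting it fly wide open or disturbing the things standing around. Finish while still holding the lid ajar; do not let go.

Things in the scene. Friction and masses are not known exactly. Their poses are not given: they have to be found in the camera images.
- chamber: White box-shaped drying chamber fixed to the worktop, 160 (x) x 200 (y) x 83 mm high under a clear lid; origin at the centre of its underside. Its x axis points from its front to its hinge at the back, y to its left (seen from the front), z up. A white console 50 mm deep with the clamp sticks out of its front at y = +65 mm; a small brass port sticks out of its front at y = -55 mm, 45 mm up.
- lid (a joint): Angle of the clear lid in rad: 0 shut, grows as its front rises, stop at 0.45. Gap at the front edge = 182 mm x sin(angle), so 0.165 is 3 cm. It sticks until an upward pull at the blue bar of about 16 to 18 N (weight included); the hold of the gasket then fades and is gone at 0.08; from there the lid weighs 1.5 to 3 N at the bar and falls shut if let go.
- lid_front_edge (a point): Middle of the lower front edge of the clear lid. The lid is 182 mm from hinge to front edge, 208 mm wide, 10 mm thick, about 0.35 kg. With the lid shut this point lies at (-92, 0, 83) mm in the chamber's frame, and the steel tongue of the clamp reaches 12 mm over the edge at y = +65 mm; while it does, the lid cannot rise.
- lid_bar (a point): Middle of the lid's blue handle bar: a round bar 14 mm thick and 80 mm long between two posts, parallel to the chamber's y, its centre 37 mm above the lid's top. With the lid shut it lies at (-55, -20, 130) mm in the chamber's frame, 145 mm in front of and 47 mm above the hinge line. It moves with the lid; its x axis is the chamber's x tilted by the lid angle.
- lid_hinge (a point): Middle of the lid's hinge line, at (90, 0, 83) mm in the chamber's frame; the hinge runs along the chamber's y.
- clamp (a joint): Angle of the red clamp knob in rad: 0 clamped (white line and steel tongue point to the chamber, over the lid's front edge), grows clockwise seen from above, stop at 1.4. It starts between 0 and 0.12. Its detent resists from about 0.17 with up to 0.2 N m, clicks over at 0.65 and lets go by 1.13 (there it stays); the tongue is clear of the lid from 1.15.
- clamp_grip (a point): Grip point on the clamp's upright axis, at (-110, 65, 133.5) mm in the chamber's frame. The red grip is an upright slab 42 mm long, 14 mm thick and 36 mm tall (from 21 mm below this point to 13 mm above it), above a black disc 36 mm wide. The slab's long side is this point's x axis: along the chamber's x when clamped; it turns with the knob.
- brown_bottle: Bystander, loose: brown glass reagent bottle, black cap, 60 mm wide, 102 high, beside the chamber; origin under its centre. Leave it alone.
- pink_bottle: Bystander, loose: clear reagent bottle, pink cap, 56 mm wide, 95 high, beside the chamber; origin under its centre. Leave it alone.
- beaker: Bystander, loose: small glass beaker, 52 mm wide, 68 high; origin under its centre. Leave it alone.
- bench_timer: Bystander, loose: white bench timer, 66x66x20 mm; origin under its centre. Leave it alone.
- screwdriver: Bystander, loose: red screwdriver, 163 mm long, 24 high; origin under its centre. Leave it alone.
- blue_cap: Bystander, loose: loose blue bottle cap, 42 mm wide, 24 high; origin under its centre. Leave it alone.

How it is judged:
By the outcome, as a careful person would: the job done as asked, in the order asked, and still so for the second after the job is handed in, while the arm keeps its last pose, push and grip.
It also fails if it takes over 45 s, if anything falls off the work surface, if the arm or the gripper's body presses on something with over 40 N, if the wrist force passes 120 N, or if a joint passes its speed limit or range.

ROBOT

A 7-joint arm with a two-finger parallel gripper is mounted at the origin on a cart in front of the work surface, level with it; the furniture and walls round the work are solid. World frame = base frame: x ahead of the robot, y to its left, z up, the work surface at z = 0. Lengths are in m, angles in degrees, forces in N, time in s.
With the tool pointing down it reaches from about 0.4 to 0.9 m from the base axis. Payload 5.5 kg.
Tool frame: the origin (TCP) lies at the very end of the fingers, on their centre line; the grasp point (between the pads) lies arm.grasp_offset behind it (arm.grasp_offset is the distance from the TCP to the grasp point, in m); z points along the fingers, y is the line along which they close (so a half turn about z gives the same grasp; the last joint's range is limited). The gripper opens to 92 mm and grips with 3 to 60 N. Pads are 19 mm wide; open, the fingers measure 130 mm over their backs; the gripper's body (75 mm by 190 mm) begins 47 mm behind the grasp point.
Start: joints at [-56.024, 28.699, -24.465, 88.831, 12.651, 65.22, -12.049], TCP at [0.21, 0.615, 0.227] pointing down, gripper open.
Joint ranges: [-164.97, 164.97], [-17.58, 116.51], [-87.97, 89.64], [11.32, 138.91], [-80.73, 260.73], [10.89, 115.49], [-147.41, 147.41]. Speed limits (degrees/s): [147.25, 147.25, 180, 180, 180, 180, 180].

INTERFACE

Orientations are given as [roll, pitch, yaw] about the fixed x, y, z axes, in that order (R = Rz(yaw) Ry(pitch) Rx(roll)).
In Python, from bench import telemetry, grab_frame, hand_in, arm gives the robot as it stands.
- The arm moves only by the shell command python3 -m handwheel 'ROWS'. ROWS is JSON, a list of rows, each an object of numbers: "dx", "dy", "dz": the shift along the tool's x, y, z in units of 0.1 m (1.0 is 0.1 m); "ax", "ay", "az": the turn, a rotation vector about the tool's x, y, z in units of pi rad (1.0 is pi rad); "gripper": the closure, from 0 (fully open) to 1 (shut). In form: [{"dx": .., "dy": .., "dz": .., "ax": .., "ay": .., "az": .., "gripper": ..}, ...]. A call has 1 to 5 rows; each row shifts and turns the commanded pose from where the row before left it, along the tool's axes as they then stand; what a row does not reach is not made up. A row lasts 1/12 s, in which the tool goes at most 41.7 mm and 7.16 degrees, less where a joint would pass 70% of its speed; a pose out of reach is approached as far as the arm can. A call with a number of a shift or a turn outside -1 to 1 is refused whole. A call with a gripper value outside its range is refused whole. The fingers move at their own pace and stop on an object; the grip force is fixed at half the most. Time passes only in rows, so rows that do not move let the fingers close. It gives the time, the measured TCP pose, the force, the opening and the grip force at its end, in the units of the state.
- telemetry.state(): the state, without advancing time (a new reading comes with each control period).
- grab_frame(name): name is "scene" or "top" or "wrist"; returns a dict with "image" (480x640x3 uint8, red, green, blue), "fx", "fy", "cx", "cy" (pixels), "eye" and "attitude" of the camera in the world; the wrist camera has in their place "T_tool_cam" (4x4, takes a point from camera to tool coordinates, whose origin is the TCP and whose axes are the flange's). Camera axes: x right, y up, looking along -z (the intrinsics and any distortion apply to the point x, -y, -z); pixel columns grow to the right and rows downward; lengths in m; the calibration is good to about 2 mm. A picture is of the moment at which its call begins: read the wrist's pose just before it. There is no depth.
- hand_in(): hands the job in; it is judged then, once.
The state is a dict: "t": time; "qpos": joint angles; "qd": joint speeds; "tau": joint torques, N m; "tool_pos": TCP position; "orientation": TCP orientation; "wrist_force": force on the tool from outside, world axes, zero at the start; "wrist_torque": the same for the moment, N m; "width": finger opening in m; "finger_force": force on a finger pad.
Only numpy, scipy, OpenCV 4.12 (cv2) and the standard library are available. Lean on these libraries where they do the work, as an engineer would, in place of code of your own. Each camera call takes 0.05 s, during which the arm holds its last target. There are 200 camera calls.

## Working session

There is one attempt and no reset: what is moved stays moved. The work goes in short steps, Python scripts to look and compute and a shell command to move; the robot and the scene stay as the last step left them, time stands still between calls to the robot, and variables do not carry over. Pictures are saved under pics/ and viewed, at most 10 in all, crops included, and the job is handed in when it is done.

```bash
mkdir -p pics; ls
python3 - <<'E'
from bench import telemetry, grab_frame, arm
import cv2,pickle
s=telemetry.state();print(s,arm.grasp_offset)
for n in("scene","top"):
    f=grab_frame(n);pickle.dump(f,open(n+'.pkl','wb'));cv2.imwrite(f'pics/{n}0.png',f['image'][:,:,::-1]);print({k:v for k,v in f.items() if k!='image'})
E
```

```text
pics
{'t': 0.0, 'qpos': array([-56.02332698,  28.75427387, -24.4538915 ,  88.89143115,
        12.65286017,  65.22054989, -12.04964311]), 'qd': array([-0.03646036,  0.13961979,  0.09946098,  0.03421433, -0.07154461,
       -0.04761223,  0.01398621]), 'tau': array([ 7.48402617e-04, -5.66582322e+01, -5.81575692e+00, -2.79113030e+01,
       -6.86310790e-02,  3.08121345e-02,  1.87153082e-04]), 'tool_pos': array([0.2103265 , 0.61428522, 0.22567442]), 'orientation': array([-1.79887739e+02, -2.29996185e-03,  1.61107664e+02]), 'wrist_force': array([ 0.09986475, -0.34051514,  0.80193123]), 'wrist_torque': array([-0.04667478, -0.03368323, -0.00892899]), 'finger_force': 0.0, 'width': 0.09194177387279076} 0.0188
{'fx': 612.0614611224605, 'fy': 612.0614611224605, 'cx': 326.9911983662578, 'cy': 238.15521683188703, 'eye': array([1.07265913, 1.42811147, 0.9301779 ]), 'attitude': array([ 61.09619459,  -0.4239264 , 161.88958794])}
{'fx': 441.3139556763416, 'fy': 441.3139556763416, 'cx': 319.20155867145974, 'cy': 240.3798595617477, 'eye': array([ 0.45887741, -0.00164165,  1.20421221]), 'attitude': array([  5.29812398,   0.60810053, -90.67201814])}
```

View pics/scene0.png

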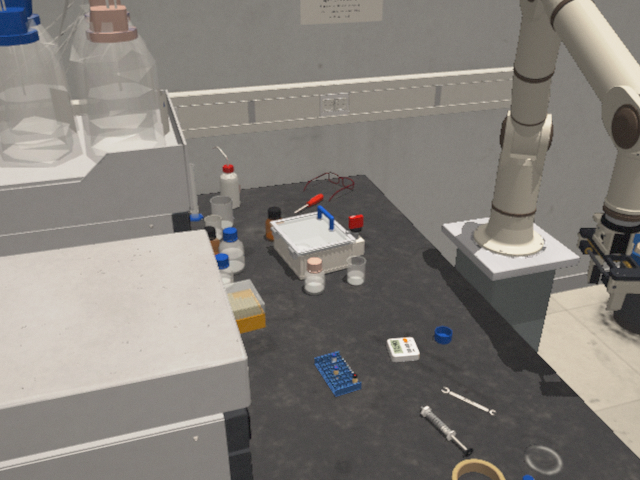

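View pics/top0.png

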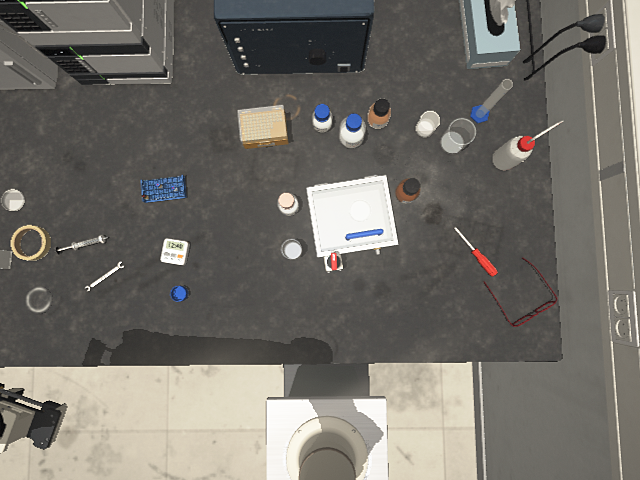

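The scene view shows the chamber at about (318,243). In the top view it is at (352,215), with the red knob at (334,261), the blue bar at (364,235), the beaker at (291,249) and the pink bottle at (288,203). I'll zoom in to get corners for a pose fit.

Run:
```python
import cv2
import numpy as np
a=cv2.imread('pics/top0.png')[160:290,260:430];b=cv2.imread('pics/scene0.png')[190:300,255:385]
a=cv2.resize(a,None,fx=4.7,fy=4.7,interpolation=cv2.INTER_CUBIC)[:600,:800]
cv2.imwrite('pics/topc.png',a)
b=cv2.resize(b,None,fx=5,fy=5,interpolation=cv2.INTER_CUBIC);cv2.imwrite('pics/scc.png',b)
```

```text
(no output)
```

View pics/topc.png

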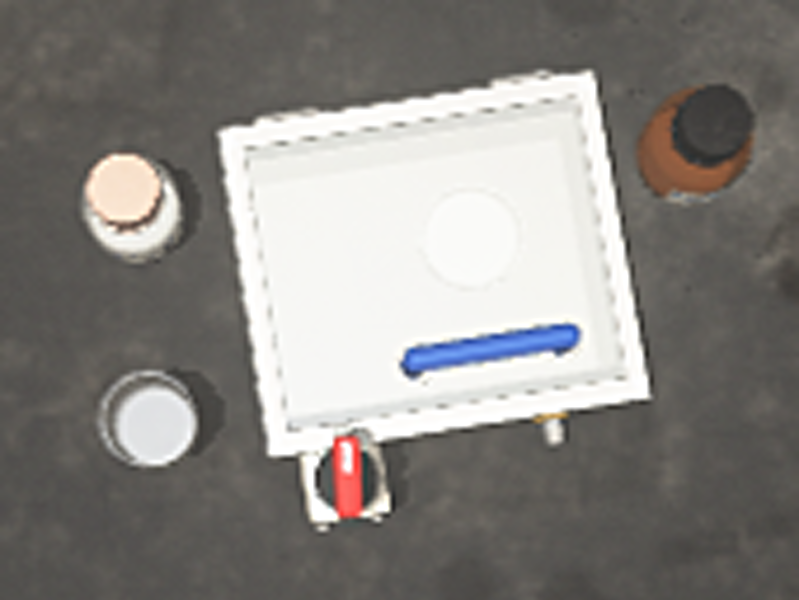

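View pics/scc.png

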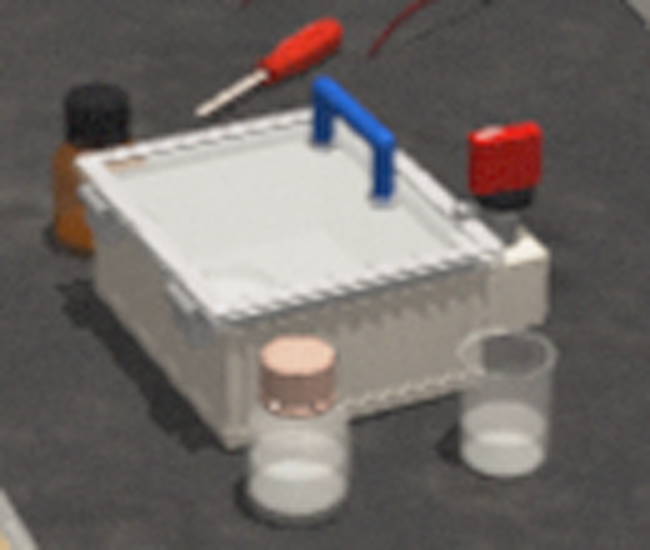

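```bash
cat > h.py <<'E'
import numpy as np,pickle,cv2
from scipy.spatial.transform import Rotation as R
from scipy.optimize import least_squares
def proj(P,f):
    c=R.from_euler('xyz',f['attitude'],degrees=True).inv().apply(np.atleast_2d(P)-f['eye'])
    return np.c_[f['fx']*c[:,0]/-c[:,2]+f['cx'],f['cy']-f['fy']*c[:,1]/-c[:,2]]
def ray(u,f,z):
    d=R.from_euler('xyz',f['attitude'],degrees=True).apply([(u[0]-f['cx'])/f['fx'],-(u[1]-f['cy'])/f['fy'],-1])
    return f['eye']+d*(z-f['eye'][2])/d[2]
def world(P,p): return R.from_euler('z',p[2]).apply(np.atleast_2d(P))+[p[0],p[1],0]
E
python3 - <<'E'
from h import *
T=pickle.load(open('top.pkl','rb'));S=pickle.load(open('scene.pkl','rb'))
tp=[((270,455),(-92,104,93)),((650,398),(-92,-104,93)),((593,72),(90,-104,93)),((220,133),(90,104,93)),((491,343),(-55,-20,135)),((347,477),(-110,65,146.5))]
sp=[((220,318),(90,104,93)),((500,250),(-92,104,93)),((78,158),(90,-104,93)),((506,130),(-110,65,146.5)),((354,108),(-55,-20,137))]
tu=np.array([((np.array(a)+.5)/4.7-.5+[260,160]) for a,_ in tp]);tP=np.array([b for _,b in tp])/1000
su=np.array([((np.array(a)+.5)/5-.5+[255,190]) for a,_ in sp]);sP=np.array([b for _,b in sp])/1000
res=lambda p:np.r_[(proj(world(tP,p),T)-tu).ravel(),(proj(world(sP,p),S)-su).ravel()]
r=least_squares(res,[.5,-.05,.1]);p=r.x;print(p,np.degrees(p[2]));print(r.fun.reshape(-1,2).round(1))
for k in(1,0):
    rr=least_squares((lambda q:res(q)[:12]) if k else (lambda q:res(q)[12:]),p).x;print(rr)
np.save('pose.npy',p)
print('grip,bar',world([[-.11,.065,.1335],[-.055,-.02,.13]],p))
a=[((345,437)),((349,517))];q=[ray((np.array(x)+.5)/4.7-.5+[260,160],T,.1465) for x in a];d=q[0]-q[1];print('knob dir',np.degrees(np.arctan2(d[1],d[0])),np.linalg.norm(d))
for n,x,z in(('pink',(123,188),.095),('brown',(713,124),.102),('beaker',(150,418),.05)):print(n,ray((np.array(x)+.5)/4.7-.5+[260,160],T,z))
from bench import grab_frame,telemetry
s=telemetry.state();Rt=R.from_euler('xyz',s['orientation'],degrees=True);print(Rt.as_matrix().round(3))
E
```

```text
[ 0.62462262 -0.07321138  0.14393714] 8.246990512629889
[[-0.7  1.2]
 [-0.   0.5]
 [-0.1 -0.2]
 [-1.  -0.6]
 [ 0.   1.1]
 [-0.2  0.2]
 [-1.7 -0.4]
 [ 1.2 -0.8]
 [-1.6 -0.2]
 [-0.4 -0.6]
 [-0.6 -1.4]]
[ 0.62554714 -0.07403832  0.14348006]
[ 0.62386744 -0.06948068  0.13824456]
grip,bar [[ 0.5064365  -0.02466202  0.1335    ]
 [ 0.57306019 -0.10089379  0.13      ]]
knob dir 2.019487966775294 0.04082483241740049
pink [0.66729849 0.09287314 0.095     ]
brown [ 0.69654479 -0.22594905  0.102     ]
beaker [0.54546859 0.08223682 0.05      ]
[[-0.946  0.324 -0.001]
 [ 0.324  0.946 -0.002]
 [ 0.    -0.002 -1.   ]]
```

```bash
python3 -m handwheel '[{"dx":-0.34,"dy":-0.355},{"dx":-0.34,"dy":-0.355},{"dx":-0.34,"dy":-0.355},{"dx":-0.34,"dy":-0.355},{"dx":-0.34,"dy":-0.355}]'
python3 -m handwheel '[{"dx":-0.34,"dy":-0.355},{"dx":-0.34,"dy":-0.355},{"dx":-0.34,"dy":-0.355},{"dx":-0.34,"dy":-0.355},{"dx":-0.34,"dy":-0.355}]'
python3 -m handwheel '[{"dx":-0.34,"dy":-0.355},{"dx":-0.34,"dy":-0.355},{"dx":-0.34,"dy":-0.355},{"az":-0.03},{"az":-0.03}]'
python3 -m handwheel '[{"az":-0.03},{"az":-0.027},{},{}]'
```

```text
invalid input at $[0]: expected keys dx, dy, dz, ax, ay, az, gripper
invalid input at $[0]: expected keys dx, dy, dz, ax, ay, az, gripper
invalid input at $[0]: expected keys dx, dy, dz, ax, ay, az, gripper
invalid input at $[0]: expected keys dx, dy, dz, ax, ay, az, gripper
```

All keys are required.

```bash
python3 -m handwheel '[{"dx":-0.34,"dy":-0.355,"dz":0,"ax":0,"ay":0,"az":0,"gripper":0},{"dx":-0.34,"dy":-0.355,"dz":0,"ax":0,"ay":0,"az":0,"gripper":0},{"dx":-0.34,"dy":-0.355,"dz":0,"ax":0,"ay":0,"az":0,"gripper":0},{"dx":-0.34,"dy":-0.355,"dz":0,"ax":0,"ay":0,"az":0,"gripper":0},{"dx":-0.34,"dy":-0.355,"dz":0,"ax":0,"ay":0,"az":0,"gripper":0}]'
python3 -m handwheel '[{"dx":-0.34,"dy":-0.355,"dz":0,"ax":0,"ay":0,"az":0,"gripper":0},{"dx":-0.34,"dy":-0.355,"dz":0,"ax":0,"ay":0,"az":0,"gripper":0},{"dx":-0.34,"dy":-0.355,"dz":0,"ax":0,"ay":0,"az":0,"gripper":0},{"dx":-0.34,"dy":-0.355,"dz":0,"ax":0,"ay":0,"az":0,"gripper":0},{"dx":-0.34,"dy":-0.355,"dz":0,"ax":0,"ay":0,"az":0,"gripper":0}]'
```

```text
t: 0.52
tool_pos: [0.2984, 0.4238, 0.2262]
orientation: [-180.0, -0.0, 161.1]
wrist_force: [2.0, 0.6, -0.2]
width: 0.0915
finger_force: 0.0
t: 0.93
tool_pos: [0.3859, 0.2348, 0.2266]
orientation: [-180.0, -0.0, 161.1]
wrist_force: [1.0, 0.6, -0.5]
width: 0.092
finger_force: 0.0
```

```bash
python3 -m handwheel '[{"dx":-0.34,"dy":-0.355,"dz":0,"ax":0,"ay":0,"az":0,"gripper":0},{"dx":-0.34,"dy":-0.355,"dz":0,"ax":0,"ay":0,"az":0,"gripper":0},{"dx":0,"dy":0,"dz":0,"ax":0,"ay":0,"az":-0.03,"gripper":0},{"dx":0,"dy":0,"dz":0,"ax":0,"ay":0,"az":-0.03,"gripper":0},{"dx":0,"dy":0,"dz":0,"ax":0,"ay":0,"az":-0.03,"gripper":0}]'
python3 -m handwheel '[{"dx":0,"dy":0,"dz":0,"ax":0,"ay":0,"az":-0.027,"gripper":0},{"dx":0,"dy":0,"dz":0,"ax":0,"ay":0,"az":0,"gripper":0},{"dx":0,"dy":0,"dz":0,"ax":0,"ay":0,"az":0,"gripper":0}]'
cat >> h.py <<'E'
def delta(target,yaw):
    from bench import telemetry
    s=telemetry.state();Rt=R.from_euler('xyz',s['orientation'],degrees=True)
    d=Rt.inv().apply(np.array(target)-s['tool_pos'])/.1
    w=(Rt.inv()*R.from_euler('xyz',[180,0,yaw],degrees=True)).as_rotvec()/np.pi
    print('pos',s['tool_pos'].round(4),'rpy',s['orientation'].round(2),'d',d.round(3),'a',w.round(4),'F',s['wrist_force'].round(1),'w',round(s['width'],4),'q',s['qpos'].round(0),'t',s['t'])
E
python3 -c "
from h import *
delta([.5064,-.0247,.117],182)"
```

```text
t: 1.35
tool_pos: [0.4208, 0.1602, 0.2265]
orientation: [-180.0, -0.0, 177.4]
wrist_force: [0.3, 0.6, 0.2]
width: 0.092
finger_force: 0.0
t: 1.6
tool_pos: [0.4205, 0.1612, 0.2265]
orientation: [-180.0, -0.0, -178.0]
wrist_force: [0.5, 0.6, 0.5]
width: 0.0923
finger_force: 0.0
pos [0.4205 0.1612 0.2265] rpy [-1.7999e+02 -4.0000e-02 -1.7799e+02] d [-0.794 -1.888  1.094] a [-0.     -0.0002  0.0001] F [0.5 0.6 0.5] w 0.0923 q [-12.   7. -13. 117.   2.  57.  66.] t 1.6
```

```bash
python3 -m handwheel '[{"dx":-0.13,"dy":-0.315,"dz":0,"ax":0,"ay":0,"az":0,"gripper":0},{"dx":-0.13,"dy":-0.315,"dz":0,"ax":0,"ay":0,"az":0,"gripper":0},{"dx":-0.13,"dy":-0.315,"dz":0,"ax":0,"ay":0,"az":0,"gripper":0},{"dx":-0.13,"dy":-0.315,"dz":0,"ax":0,"ay":0,"az":0,"gripper":0},{"dx":-0.13,"dy":-0.315,"dz":0,"ax":0,"ay":0,"az":0,"gripper":0}]'
python3 -m handwheel '[{"dx":-0.144,"dy":-0.313,"dz":0,"ax":0,"ay":0,"az":0,"gripper":0},{"dx":0,"dy":0,"dz":0.15,"ax":0,"ay":0,"az":0,"gripper":0},{"dx":0,"dy":0,"dz":0.15,"ax":0,"ay":0,"az":0,"gripper":0},{"dx":0,"dy":0,"dz":0,"ax":0,"ay":0,"az":0,"gripper":0},{"dx":0,"dy":0,"dz":0,"ax":0,"ay":0,"az":0,"gripper":0}]'
python3 - <<'E'
from h import *
from bench import grab_frame,telemetry
delta([.5064,-.0247,.117],182)
s=telemetry.state();f=grab_frame('wrist');f['s']=s;pickle.dump(f,open('w1.pkl','wb'))
cv2.imwrite('pics/w1.png',f['image'][:,:,::-1])
print({k:v for k,v in f.items() if k not in('image','s')})
M=f['T_tool_cam'];P=world([[-.11,.065,.1465],[-.055,-.02,.137]],np.load('pose.npy'))
t=R.from_euler('xyz',s['orientation'],degrees=True).inv().apply(P-s['tool_pos'])
c=(t-M[:3,3])@M[:3,:3]
print(np.c_[f['cx']+f['fx']*c[:,0]/-c[:,2],f['cy']-f['fy']*c[:,1]/-c[:,2]],c)
E
```

```text
t: 2.02
tool_pos: [0.492, 0.0051, 0.2267]
orientation: [-180.0, -0.0, -178.0]
wrist_force: [-0.4, 0.7, -0.4]
width: 0.0916
finger_force: 0.0
t: 2.43
tool_pos: [0.5063, -0.0241, 0.196]
orientation: [180.0, -0.1, -177.9]
wrist_force: [-0.4, -0.3, -0.6]
width: 0.0915
finger_force: 0.0
pos [ 0.5063 -0.0241  0.196 ] rpy [ 1.7998e+02 -1.5000e-01 -1.7791e+02] d [-0.003 -0.007  0.79 ] a [ 0.0001 -0.0008  0.0005] F [-0.4 -0.3 -0.6] w 0.0915 q [  3.  15.  -4. 111.   1.  54.  91.] t 2.4333
{'fx': 339.7960934207853, 'fy': 339.7960934207853, 'cx': 316.6710319147834, 'cy': 240.12029328776876, 'T_tool_cam': array([[-7.39386387e-04,  9.51251085e-01,  3.08416646e-01,
         8.39086621e-02],
       [ 9.99999331e-01,  9.77645569e-04, -6.17996852e-04,
         7.61381123e-04],
       [-8.89392343e-04,  3.08415983e-01, -9.51251171e-01,
        -1.57248180e-01],
       [ 0.00000000e+00,  0.00000000e+00,  0.00000000e+00,
         1.00000000e+00]])}
[[314.38438354 264.97936496]
 [208.2973262  340.54052226]] [[-0.00149777 -0.01628291 -0.22256936]
 [-0.08007387 -0.0741973  -0.25106447]]
```

View pics/w1.png

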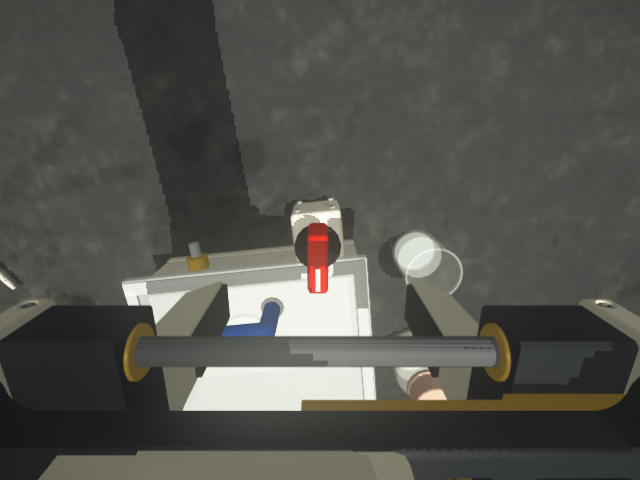

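The wrist picture shows the knob slab at column 318, rows 223–292, upright in the image and so aligned with the fingers. It lies about 1–2 mm to the right of the prediction. I'll descend and grip.

```bash
python3 -m handwheel '[{"dx":0,"dy":0.01,"dz":0.2,"ax":0,"ay":0,"az":0,"gripper":0},{"dx":0,"dy":0,"dz":0.2,"ax":0,"ay":0,"az":0,"gripper":0},{"dx":0,"dy":0,"dz":0.2,"ax":0,"ay":0,"az":0,"gripper":0},{"dx":0,"dy":0,"dz":0.19,"ax":0,"ay":0,"az":0,"gripper":0},{"dx":0,"dy":0,"dz":0,"ax":0,"ay":0,"az":0,"gripper":0}]'
python3 -m handwheel '[{"dx":0,"dy":0,"dz":0,"ax":0,"ay":0,"az":0,"gripper":1},{"dx":0,"dy":0,"dz":0,"ax":0,"ay":0,"az":0,"gripper":1},{"dx":0,"dy":0,"dz":0,"ax":0,"ay":0,"az":0,"gripper":1},{"dx":0,"dy":0,"dz":0,"ax":0,"ay":0,"az":0,"gripper":1},{"dx":0,"dy":0,"dz":0,"ax":0,"ay":0,"az":0,"gripper":1}]'
python3 -m handwheel '[{"dx":0,"dy":0,"dz":0,"ax":0,"ay":0,"az":0,"gripper":1},{"dx":0,"dy":0,"dz":0,"ax":0,"ay":0,"az":0,"gripper":1},{"dx":0,"dy":0,"dz":0,"ax":0,"ay":0,"az":0,"gripper":1},{"dx":0,"dy":0,"dz":0,"ax":0,"ay":0,"az":0,"gripper":1},{"dx":0,"dy":0,"dz":0,"ax":0,"ay":0,"az":0,"gripper":1}]'
```

```text
t: 2.9
tool_pos: [0.5052, -0.0226, 0.1156]
orientation: [180.0, -0.3, -177.8]
wrist_force: [-0.6, -0.5, -0.0]
width: 0.092
finger_force: 0.0
t: 3.32
tool_pos: [0.508, -0.0233, 0.1188]
orientation: [-180.0, 0.1, -177.8]
wrist_force: [0.5, 0.9, 0.0]
width: 0.0628
finger_force: 0.0
t: 3.73
tool_pos: [0.5072, -0.0233, 0.1177]
orientation: [180.0, -0.0, -177.8]
wrist_force: [0.8, 0.6, 0.3]
width: 0.0296
finger_force: 0.0
```

```bash
python3 -m handwheel '[{"dx":0,"dy":0,"dz":0,"ax":0,"ay":0,"az":0,"gripper":1},{"dx":0,"dy":0,"dz":0,"ax":0,"ay":0,"az":0,"gripper":1},{"dx":0,"dy":0,"dz":0,"ax":0,"ay":0,"az":0,"gripper":1},{"dx":0,"dy":0,"dz":0,"ax":0,"ay":0,"az":0,"gripper":1},{"dx":0,"dy":0,"dz":0,"ax":0,"ay":0,"az":0,"gripper":1}]'
```

```text
t: 4.15
tool_pos: [0.5072, -0.0235, 0.1177]
orientation: [-180.0, -0.0, -177.8]
wrist_force: [-0.0, -0.7, -0.6]
width: 0.0138
finger_force: 30.0
```

```bash
python3 -m handwheel '[{"dx":0,"dy":0,"dz":0,"ax":0,"ay":0,"az":0.02,"gripper":1},{"dx":0,"dy":0,"dz":0,"ax":0,"ay":0,"az":0.02,"gripper":1},{"dx":0,"dy":0,"dz":0,"ax":0,"ay":0,"az":0.02,"gripper":1},{"dx":0,"dy":0,"dz":0,"ax":0,"ay":0,"az":0.02,"gripper":1},{"dx":0,"dy":0,"dz":0,"ax":0,"ay":0,"az":0.02,"gripper":1}]'
python3 -c "
from h import *
from bench import telemetry
delta([.5064,-.0247,.117],110);print(telemetry.state()['wrist_torque'])"
```

```text
t: 4.57
tool_pos: [0.5072, -0.0234, 0.1177]
orientation: [-180.0, 0.0, 164.0]
wrist_force: [1.1, -1.6, 1.0]
width: 0.014
finger_force: 30.0
pos [ 0.5072 -0.0234  0.1177] rpy [-179.99    0.    164.02] d [ 0.004 -0.015  0.007] a [-1.000e-04  1.000e-04  3.001e-01] F [ 1.1 -1.6  1. ] w 0.014 q [ -1.  21.   0. 115.  -0.  44.  74.] t 4.5667
[-0.35214141  0.03748594  0.07625066]
```

```bash
python3 -m handwheel '[{"dx":0,"dy":0,"dz":0,"ax":0,"ay":0,"az":0.027,"gripper":1},{"dx":0,"dy":0,"dz":0,"ax":0,"ay":0,"az":0.027,"gripper":1},{"dx":0,"dy":0,"dz":0,"ax":0,"ay":0,"az":0.027,"gripper":1},{"dx":0,"dy":0,"dz":0,"ax":0,"ay":0,"az":0.027,"gripper":1},{"dx":0,"dy":0,"dz":0,"ax":0,"ay":0,"az":0.027,"gripper":1}]'
python3 -m handwheel '[{"dx":0,"dy":0,"dz":0,"ax":0,"ay":0,"az":0.027,"gripper":1},{"dx":0,"dy":0,"dz":0,"ax":0,"ay":0,"az":0.027,"gripper":1},{"dx":0,"dy":0,"dz":0,"ax":0,"ay":0,"az":0.027,"gripper":1},{"dx":0,"dy":0,"dz":0,"ax":0,"ay":0,"az":0.027,"gripper":1},{"dx":0,"dy":0,"dz":0,"ax":0,"ay":0,"az":0.027,"gripper":1}]'
python3 -m handwheel '[{"dx":0,"dy":0,"dz":0,"ax":0,"ay":0,"az":0,"gripper":1},{"dx":0,"dy":0,"dz":0,"ax":0,"ay":0,"az":0,"gripper":1}]'
python3 -c "
from h import *
from bench import telemetry
delta([.5064,-.0247,.117],110);print(telemetry.state()['wrist_torque'])"
```

```text
t: 4.98
tool_pos: [0.5072, -0.0234, 0.1177]
orientation: [180.0, 0.0, 139.6]
wrist_force: [-0.5, -1.1, -1.2]
width: 0.014
finger_force: 30.0
t: 5.4
tool_pos: [0.5073, -0.0233, 0.1177]
orientation: [180.0, 0.0, 115.3]
wrist_force: [0.4, -0.3, -0.6]
width: 0.014
finger_force: 30.0
t: 5.57
tool_pos: [0.5073, -0.0233, 0.1177]
orientation: [180.0, 0.0, 115.7]
wrist_force: [1.3, 0.0, -0.8]
width: 0.0137
finger_force: 30.0
pos [ 0.5073 -0.0233  0.1177] rpy [1.7999e+02 2.0000e-02 1.1572e+02] d [-0.009 -0.014  0.007] a [0.     0.0001 0.0318] F [ 1.3  0.  -0.8] w 0.0137 q [ -9.  21.  11. 115.  -5.  44.  30.] t 5.5667
[-0.16689013 -0.2096306  -0.00945592]
```

```bash
python3 -m handwheel '[{"dx":0,"dy":0,"dz":0,"ax":0,"ay":0,"az":0,"gripper":0.4},{"dx":0,"dy":0,"dz":0,"ax":0,"ay":0,"az":0,"gripper":0.4},{"dx":0,"dy":0,"dz":0,"ax":0,"ay":0,"az":0,"gripper":0.4},{"dx":0,"dy":0,"dz":0,"ax":0,"ay":0,"az":0,"gripper":0.4},{"dx":0,"dy":0,"dz":0,"ax":0,"ay":0,"az":0,"gripper":0.4}]'
python3 -m handwheel '[{"dx":0,"dy":0,"dz":-0.2,"ax":0,"ay":0,"az":0,"gripper":0.4},{"dx":0,"dy":0,"dz":-0.2,"ax":0,"ay":0,"az":0,"gripper":0.4},{"dx":0,"dy":0,"dz":-0.2,"ax":0,"ay":0,"az":0,"gripper":0.4},{"dx":0,"dy":0,"dz":0,"ax":0,"ay":0,"az":0.032,"gripper":0.4},{"dx":0,"dy":0,"dz":0,"ax":0,"ay":0,"az":0.032,"gripper":0.4}]'
python3 -m handwheel '[{"dx":0,"dy":0,"dz":0,"ax":0,"ay":0,"az":0.032,"gripper":0.4},{"dx":0,"dy":0,"dz":0,"ax":0,"ay":0,"az":0,"gripper":0.4},{"dx":0,"dy":0,"dz":0,"ax":0,"ay":0,"az":0,"gripper":0.4}]'
python3 - <<'E'
from h import *
from bench import grab_frame,telemetry
p=np.load('pose.npy')
delta(world([-.055,-.02,.1115],p)[0],98.2)
s=telemetry.state();f=grab_frame('wrist')
a=f['image'][:,:,::-1];cv2.imwrite('pics/w2.png',a)
M=f['T_tool_cam'];P=world([[-.11,.065,.1465],[-.055,.02,.130],[-.055,-.02,.13],[-.055,-.06,.13]],p)
t=R.from_euler('xyz',s['orientation'],degrees=True).inv().apply(P-s['tool_pos'])
c=(t-M[:3,3])@M[:3,:3]
print(np.c_[f['cx']+f['fx']*c[:,0]/-c[:,2],f['cy']-f['fy']*c[:,1]/-c[:,2]],c)
E
```

```text
t: 5.98
tool_pos: [0.5072, -0.0233, 0.1177]
orientation: [180.0, -0.0, 115.6]
wrist_force: [0.0, -0.8, -0.4]
width: 0.0423
finger_force: 0.0
t: 6.4
tool_pos: [0.5084, -0.0234, 0.1793]
orientation: [179.8, 0.0, 103.8]
wrist_force: [-0.5, 0.6, -0.0]
width: 0.0551
finger_force: 0.0
t: 6.65
tool_pos: [0.5071, -0.0232, 0.1777]
orientation: [-180.0, 0.0, 98.5]
wrist_force: [-0.6, 0.6, 0.1]
width: 0.0552
finger_force: 0.0
pos [ 0.5071 -0.0232  0.1777] rpy [-179.99    0.     98.48] d [-0.865  0.538  0.662] a [-0.      0.      0.0015] F [-0.6  0.6  0.1] w 0.0552 q [-13.  16.  14. 113.  -5.  52.  13.] t 6.65
[[314.90075572 279.72016666]
 [394.29765527 329.45851772]
 [390.25696091 377.21012372]
 [386.59904477 420.4381818 ]] [[-0.00107242 -0.02398923 -0.20584524]
 [ 0.05378551 -0.06190018 -0.23543607]
 [ 0.05365349 -0.09995591 -0.24775453]
 [ 0.05352147 -0.13801163 -0.26007299]]
```

View pics/w2.png

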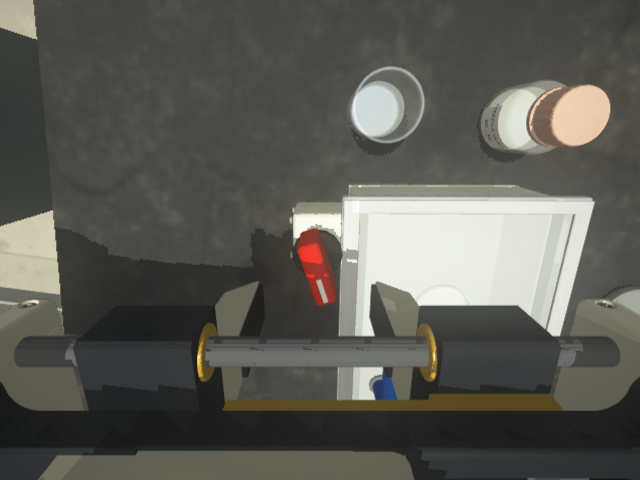

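The knob at (317,268) is now turned nearly across, about 15° short of the chamber's y axis, so the angle is about 1.27 rad. The tongue is clear and the bystanders are untouched. Next is the bar.

```bash
python3 -m handwheel '[{"dx":-0.285,"dy":0.185,"dz":0,"ax":0,"ay":0,"az":0,"gripper":0.3},{"dx":-0.285,"dy":0.185,"dz":0,"ax":0,"ay":0,"az":0,"gripper":0.3},{"dx":-0.283,"dy":0.185,"dz":0,"ax":0,"ay":0,"az":0,"gripper":0.3},{"dx":0,"dy":0,"dz":0,"ax":0,"ay":0,"az":0,"gripper":0.3},{"dx":0,"dy":0,"dz":0,"ax":0,"ay":0,"az":0,"gripper":0.3}]'
python3 -m handwheel '[{"dx":0,"dy":0,"dz":0.2,"ax":0,"ay":0,"az":0,"gripper":0.3},{"dx":0,"dy":0,"dz":0.2,"ax":0,"ay":0,"az":0,"gripper":0.3},{"dx":0,"dy":0,"dz":0.16,"ax":0,"ay":0,"az":0,"gripper":0.3},{"dx":0,"dy":0,"dz":0.1,"ax":0,"ay":0,"az":0,"gripper":0.3},{"dx":0,"dy":0,"dz":0,"ax":0,"ay":0,"az":0,"gripper":0.3}]'
python3 -m handwheel '[{"dx":0,"dy":0,"dz":0,"ax":0,"ay":0,"az":0,"gripper":1},{"dx":0,"dy":0,"dz":0,"ax":0,"ay":0,"az":0,"gripper":1},{"dx":0,"dy":0,"dz":0,"ax":0,"ay":0,"az":0,"gripper":1},{"dx":0,"dy":0,"dz":0,"ax":0,"ay":0,"az":0,"gripper":1},{"dx":0,"dy":0,"dz":0,"ax":0,"ay":0,"az":0,"gripper":1}]'
```

```text
t: 7.12
tool_pos: [0.5748, -0.102, 0.1772]
orientation: [-180.0, 0.1, 98.2]
wrist_force: [-0.9, -0.2, -0.4]
width: 0.0641
finger_force: 0.0
t: 7.53
tool_pos: [0.5719, -0.0982, 0.1092]
orientation: [-179.7, -0.1, 98.4]
wrist_force: [-0.7, -0.2, 0.3]
width: 0.0642
finger_force: 0.0
t: 7.95
tool_pos: [0.575, -0.0998, 0.1126]
orientation: [179.9, 0.0, 98.3]
wrist_force: [0.1, 0.3, -0.1]
width: 0.0357
finger_force: 0.0
```

```bash
python3 -m handwheel '[{"dx":0,"dy":0,"dz":0,"ax":0,"ay":0,"az":0,"gripper":1},{"dx":0,"dy":0,"dz":0,"ax":0,"ay":0,"az":0,"gripper":1},{"dx":0,"dy":0,"dz":0,"ax":0,"ay":0,"az":0,"gripper":1},{"dx":0,"dy":0,"dz":0,"ax":0,"ay":0,"az":0,"gripper":1},{"dx":0,"dy":0,"dz":0,"ax":0,"ay":0,"az":0,"gripper":1}]'
```

```text
t: 8.37
tool_pos: [0.5741, -0.0998, 0.1118]
orientation: [-180.0, -0.0, 98.3]
wrist_force: [-1.3, 0.4, 1.9]
width: 0.0129
finger_force: 30.0
```

```bash
python3 -m handwheel '[{"dx":0,"dy":0,"dz":-0.01,"ax":0,"ay":0,"az":0,"gripper":1},{"dx":0,"dy":0,"dz":-0.01,"ax":0,"ay":0,"az":0,"gripper":1},{"dx":0,"dy":0,"dz":0,"ax":0,"ay":0,"az":0,"gripper":1}]'
python3 -m handwheel '[{"dx":0,"dy":0,"dz":-0.01,"ax":0,"ay":0,"az":0,"gripper":1},{"dx":0,"dy":0,"dz":0,"ax":0,"ay":0,"az":0,"gripper":1}]'
```

```text
t: 8.62
tool_pos: [0.5746, -0.0997, 0.1134]
orientation: [180.0, 0.0, 98.3]
wrist_force: [1.5, 0.5, -5.9]
width: 0.0137
finger_force: 30.0
t: 8.78
tool_pos: [0.5749, -0.0996, 0.1145]
orientation: [180.0, 0.0, 98.3]
wrist_force: [4.0, -0.0, -5.8]
width: 0.0133
finger_force: 30.0
```

```bash
python3 -m handwheel '[{"dx":0,"dy":0,"dz":-0.01,"ax":0,"ay":0,"az":0,"gripper":1},{"dx":0,"dy":0,"dz":0,"ax":0,"ay":0,"az":0,"gripper":1}]'
python3 -m handwheel '[{"dx":0,"dy":0,"dz":-0.01,"ax":0,"ay":0,"az":0,"gripper":1},{"dx":0,"dy":0,"dz":0,"ax":0,"ay":0,"az":0,"gripper":1}]'
python3 -m handwheel '[{"dx":0,"dy":0,"dz":-0.01,"ax":0,"ay":0,"az":0,"gripper":1},{"dx":0,"dy":0,"dz":0,"ax":0,"ay":0,"az":0,"gripper":1}]'
python3 - <<'E'
from h import *
from bench import grab_frame
for n,(r,c) in dict(scene=(190,255),top=(180,270)).items():
    a=grab_frame(n)['image'][:,:,::-1][r:r+110,c:c+130];b=cv2.resize(a,None,fx=3,fy=3,interpolation=cv2.INTER_CUBIC)
    x=b if n=='scene' else np.hstack([x,b])
cv2.imwrite('pics/c3.png',x)
E
```

```text
t: 8.95
tool_pos: [0.5752, -0.0995, 0.1153]
orientation: [179.9, 0.0, 98.3]
wrist_force: [5.7, -0.8, -9.3]
width: 0.013
finger_force: 30.0
t: 9.12
tool_pos: [0.5753, -0.0995, 0.1158]
orientation: [179.9, 0.0, 98.3]
wrist_force: [8.1, -0.7, -14.4]
width: 0.0131
finger_force: 30.0
t: 9.28
tool_pos: [0.5754, -0.0994, 0.1162]
orientation: [179.9, 0.0, 98.3]
wrist_force: [9.4, -0.4, -19.5]
width: 0.0128
finger_force: 30.0
```

View pics/c3.png

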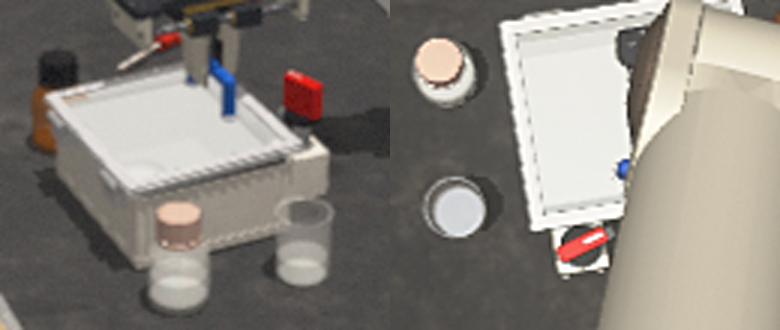

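The scene crop shows both bottles and the beaker untouched, and the fingers on the bar at (222,80). The top crop shows the knob across, tongue clear. The force is near break-free, so I'll also relieve the sideways load.

```bash
python3 -m handwheel '[{"dx":0,"dy":0.01,"dz":-0.005,"ax":0,"ay":0,"az":0,"gripper":1},{"dx":0,"dy":0.005,"dz":0,"ax":0,"ay":0,"az":0,"gripper":1}]'
python3 -m handwheel '[{"dx":0,"dy":0.005,"dz":-0.005,"ax":0,"ay":0,"az":0,"gripper":1},{"dx":0,"dy":0,"dz":0,"ax":0,"ay":0,"az":0,"gripper":1}]'
```

```text
t: 9.55
tool_pos: [0.5754, -0.0994, 0.1162]
orientation: [-179.9, 0.0, 98.3]
wrist_force: [6.1, -0.9, -17.3]
width: 0.0131
finger_force: 30.0
t: 9.72
tool_pos: [0.5755, -0.0994, 0.1164]
orientation: [-179.9, 0.0, 98.3]
wrist_force: [6.4, -1.6, -19.9]
width: 0.013
finger_force: 30.0
```

```bash
python3 -m handwheel '[{"dx":0,"dy":0.005,"dz":-0.007,"ax":0,"ay":0,"az":0,"gripper":1},{"dx":0,"dy":0,"dz":0,"ax":0,"ay":0,"az":0,"gripper":1}]'
python3 -m handwheel '[{"dx":0,"dy":0.002,"dz":-0.005,"ax":0,"ay":0,"az":0,"gripper":1},{"dx":0,"dy":0,"dz":0,"ax":0,"ay":0,"az":0,"gripper":1}]'
```

```text
t: 9.88
tool_pos: [0.5758, -0.0993, 0.1172]
orientation: [-179.8, -0.0, 98.3]
wrist_force: [6.0, -0.6, -17.2]
width: 0.0131
finger_force: 30.0
t: 10.05
tool_pos: [0.5761, -0.0993, 0.1183]
orientation: [-179.9, -0.0, 98.3]
wrist_force: [4.1, -0.4, -11.9]
width: 0.0131
finger_force: 30.0
```

```bash
python3 -m handwheel '[{"dx":0,"dy":0.003,"dz":-0.008,"ax":0,"ay":0,"az":0,"gripper":1},{"dx":0,"dy":0.003,"dz":-0.008,"ax":0,"ay":0,"az":0,"gripper":1},{"dx":0,"dy":0.003,"dz":-0.008,"ax":0,"ay":0,"az":0,"gripper":1},{"dx":0,"dy":0,"dz":0,"ax":0,"ay":0,"az":0,"gripper":1}]'
python3 -m handwheel '[{"dx":0,"dy":0.004,"dz":-0.01,"ax":0,"ay":0,"az":0,"gripper":1},{"dx":0,"dy":0.004,"dz":-0.01,"ax":0,"ay":0,"az":0,"gripper":1},{"dx":0,"dy":0.004,"dz":-0.01,"ax":0,"ay":0,"az":0,"gripper":1},{"dx":0,"dy":0.004,"dz":-0.01,"ax":0,"ay":0,"az":0,"gripper":1},{"dx":0,"dy":0,"dz":0,"ax":0,"ay":0,"az":0,"gripper":1}]'
python3 -m handwheel '[{"dx":0,"dy":0.005,"dz":-0.012,"ax":0,"ay":0,"az":0,"gripper":1},{"dx":0,"dy":0.005,"dz":-0.012,"ax":0,"ay":0,"az":0,"gripper":1},{"dx":0,"dy":0.005,"dz":-0.012,"ax":0,"ay":0,"az":0,"gripper":1},{"dx":0,"dy":0.005,"dz":-0.012,"ax":0,"ay":0,"az":0,"gripper":1},{"dx":0,"dy":0,"dz":0,"ax":0,"ay":0,"az":0,"gripper":1}]'
```

```text
t: 10.38
tool_pos: [0.578, -0.0991, 0.123]
orientation: [180.0, -0.0, 98.3]
wrist_force: [3.6, 1.7, -6.2]
width: 0.0131
finger_force: 30.0
t: 10.8
tool_pos: [0.5796, -0.0989, 0.127]
orientation: [180.0, -0.0, 98.3]
wrist_force: [-1.6, 1.7, 1.9]
width: 0.0128
finger_force: 30.0
t: 11.22
tool_pos: [0.5814, -0.0986, 0.1313]
orientation: [-180.0, -0.0, 98.3]
wrist_force: [-0.3, -0.2, -4.9]
width: 0.0127
finger_force: 30.0
```

```bash
python3 -m handwheel '[{"dx":0,"dy":0.006,"dz":-0.013,"ax":0,"ay":0,"az":0,"gripper":1},{"dx":0,"dy":0.006,"dz":-0.013,"ax":0,"ay":0,"az":0,"gripper":1},{"dx":0,"dy":0.006,"dz":-0.013,"ax":0,"ay":0,"az":0,"gripper":1},{"dx":0,"dy":0.006,"dz":-0.013,"ax":0,"ay":0,"az":0,"gripper":1},{"dx":0,"dy":0,"dz":0,"ax":0,"ay":0,"az":0,"gripper":1}]'
python3 -m handwheel '[{"dx":0,"dy":0.005,"dz":-0.01,"ax":0,"ay":0,"az":0,"gripper":1},{"dx":0,"dy":0,"dz":0,"ax":0,"ay":0,"az":0,"gripper":1},{"dx":0,"dy":0,"dz":0,"ax":0,"ay":0,"az":0,"gripper":1}]'
python3 - <<'E'
from h import *
from bench import grab_frame
f=grab_frame('scene');pickle.dump(f,open('s4.pkl','wb'))
a=f['image'][:,:,::-1][205:270,260:365];cv2.imwrite('pics/c4.png',cv2.resize(a,None,fx=7,fy=7,interpolation=cv2.INTER_CUBIC))
p=np.load('pose.npy')
for th in(0,.1,.13,.165,.2):
    L=np.array([[-.182,.104,0],[-.182,.104,.010],[-.145,.02,.054],[-.182,-.104,.01]]);W=L.copy()
    W[:,0]=L[:,0]*np.cos(th)+L[:,2]*np.sin(th)+.09;W[:,2]=-L[:,0]*np.sin(th)+L[:,2]*np.cos(th)+.083
    u=proj(world(W,p),f);print(th,(((u+.5-[260,205])*7)-.5).round(0).tolist())
E
```

```text
t: 11.63
tool_pos: [0.584, -0.0983, 0.1367]
orientation: [180.0, -0.0, 98.3]
wrist_force: [-0.0, 1.3, -4.2]
width: 0.013
finger_force: 30.0
t: 11.88
tool_pos: [0.5844, -0.0982, 0.1374]
orientation: [180.0, -0.0, 98.3]
wrist_force: [-0.4, 1.3, -4.0]
width: 0.0128
finger_force: 30.0
0 [[673.0, 261.0], [674.0, 239.0], [500.0, 75.0], [448.0, 34.0]]
0.1 [[673.0, 222.0], [671.0, 201.0], [487.0, 47.0], [444.0, -2.0]]
0.13 [[672.0, 211.0], [669.0, 190.0], [482.0, 39.0], [442.0, -13.0]]
0.165 [[670.0, 197.0], [667.0, 176.0], [477.0, 30.0], [439.0, -25.0]]
0.2 [[668.0, 184.0], [664.0, 164.0], [471.0, 21.0], [436.0, -38.0]]
```

View pics/c4.png

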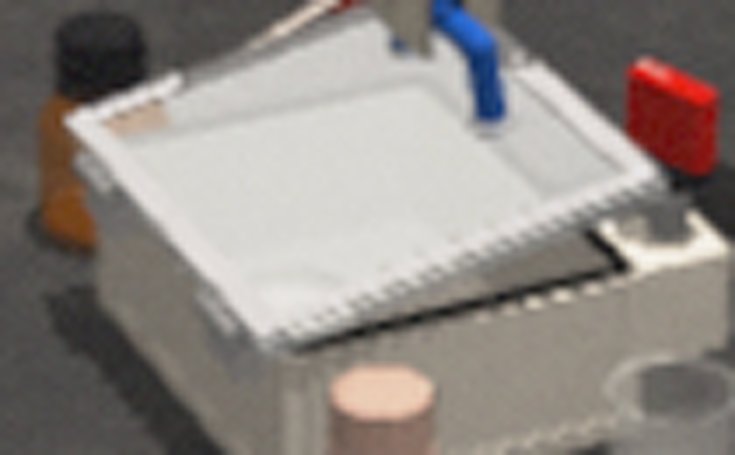

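The lid is ajar, with its front-left corner at about (662,172). The gap to the box is visible, the knob is clear, and nothing has been disturbed. I'll refine the angle from the shift of the blue post's foot.

Run:
```python
from h import *
p=np.load('pose.npy');A=pickle.load(open('scene.pkl','rb'));B=pickle.load(open('s4.pkl','rb'))
out=[]
for f in(A,B):
    i=f['image'].astype(float);b=np.clip(i[:,:,2]-i[:,:,0]-25,0,None)[200:245,322:340]
    col=b.sum(0);r=b.sum(1);c=r.cumsum()[::-1]
    # foot: weighted rows, half-max crossing of the lower end
    m=np.median(r[r>60]);k=np.where(r>m/2)[0].max();foot=200+k+(r[k]-m/2)/(r[k]-r[k+1]);
    print(foot,r.round()[max(0,k-6):k+4]);out.append(foot)
print('foot shift',out[0]-out[1])
# lid front-left corner patch match
g=[cv2.cvtColor(f['image'],cv2.COLOR_RGB2GRAY) for f in(A,B)]
def F(th,q):
    return [q[0]*np.cos(th)+q[2]*np.sin(th)+.09,q[1],-q[0]*np.sin(th)+q[2]*np.cos(th)+.083]
for th in(.13,.15,.165,.18,.2):
    print(th,[(proj(world(F(0,q),p),A)-proj(world(F(th,q),p),B)).round(2).tolist() for q in([-.145,.013,.01],[-.182,.104,.01])])
for s in ((344,228,16,22),(326,222,12,12)):
    x,y,w,h=s;t=g[0][y:y+h,x:x+w];roi=g[1][y-18:y+h+2,x-6:x+w+6];m=cv2.matchTemplate(roi,t,cv2.TM_CCOEFF_NORMED);_,v,_,l=cv2.minMaxLoc(m);print('match',v,'shift',6-l[0],18-l[1],m[:,l[0]].round(2)[l[1]-1:l[1]+2])
```

```text
228.43410852713177 [216. 219. 233. 218. 216. 220. 204.  75.   6.   0.]
221.3854748603352 [219. 213. 225. 211. 235. 232. 192.  13.   0.   0.]
foot shift 7.048633666796576
0.13 [[[0.71, 5.52]], [[0.63, 7.12]]]
0.15 [[[0.89, 6.35]], [[0.82, 8.19]]]
0.165 [[[1.04, 6.97]], [[0.97, 8.99]]]
0.18 [[[1.19, 7.58]], [[1.13, 9.78]]]
0.2 [[[1.41, 8.39]], [[1.37, 10.84]]]
match 0.6929445266723633 shift 5 12 [0.64 0.69 0.67]
match 0.9603825807571411 shift 2 7 [0.94 0.96 0.93]
```

```bash
python3 -m handwheel '[{"dx":0,"dy":0,"dz":0,"ax":0,"ay":0,"az":0,"gripper":1},{"dx":0,"dy":0,"dz":0,"ax":0,"ay":0,"az":0,"gripper":1},{"dx":0,"dy":0,"dz":0,"ax":0,"ay":0,"az":0,"gripper":1}]'
python3 -c "
from bench import hand_in
print(hand_in())"
```

```text
t: 12.18
tool_pos: [0.5843, -0.0982, 0.1373]
orientation: [-180.0, -0.0, 98.3]
wrist_force: [-0.4, 1.3, -4.4]
width: 0.0129
finger_force: 30.0
the job is handed in; nothing more can be done
None
```

I handed the job in at 12.2 s with the clamp turned to about 1.27 rad (clear of the lid) and the gripper still holding the lid ajar at about 0.167 rad (3 cm by the camera); the items in view in the last pictures were undisturbed, though no verdict came back.

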